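Lock a die block into its marking frame with the packer that fits

ROBOT

A 7-joint arm with a two-finger parallel gripper is mounted at the origin on the work surface. World frame = base frame: x ahead of the robot, y to its left, z up, the work surface at z = 0. Lengths are in m, angles in rad, forces in N, time in s.
With the tool pointing down it reaches from about 0.425 to 0.95 m from the base axis. Payload 4.7 kg.
Tool frame: the origin (TCP) lies at the very end of the fingers, on their centre line; the grasp point (between the pads) lies 19 mm behind it; x points along the fingers, y is the direction in which the jaws open and shut, and the axes are right-handed (so a half turn about x gives the same grasp; the last joint's range is limited). The gripper opens to 87 mm and grips with 3 to 60 N. Pads are 19 mm wide; open, the fingers measure 117 mm over their backs; the gripper's body (75 mm by 190 mm) begins 51 mm behind the grasp point.
Start: joints at [-1.328, 0.469, -0.049, 1.532, 0.024, 1.141, -0.082], TCP at [0.181, 0.65, 0.223] pointing down, gripper open.
Joint ranges: [-2.59, 2.59], [-0.33, 1.99], [-1.39, 1.29], [0.1, 2.45], [-1.04, 4.18], [0.21, 1.99], [-2.66, 2.66]. Speed limits (rad/s): [2.57, 2.57, 3.14, 3.14, 3.14, 3.14, 3.14].

INTERFACE

Orientations are given as a unit quaternion [x, y, z, w].
In Python, from rig import robot, viewer gives the robot as it stands. The module is installed in compiled form; this text tells all that it offers.
- The arm moves only by the shell command python3 -m crank 'ROWS'. ROWS is JSON, a list of rows, each a list of 7 numbers: the shift along the world's x, y, z in cm, then the turn, a rotation vector about the world's x, y, z in degrees, then the closure in counts, from 0 (fully open) to 255 (shut). A call has 1 to 12 rows; each row is the pose to reach, as a shift and turn from the pose measured when the call began; what a row does not reach only later rows make up. A row lasts 1/8 s, in which the tool goes at most 62.5 mm and 10.7 degrees, less where a joint would pass 70% of its speed; a pose out of reach is approached as far as the arm can. A call with a gripper value outside its range is refused whole. The fingers move at their own pace and stop on an object; the grip force is fixed at half the most. Time passes only in rows, so rows that repeat a pose let the fingers close. It gives the time, the measured TCP pose, the force and the opening at its end, in the units of the state.
- robot.state(): the state, without advancing time (a new reading comes with each control period).
- viewer.grab_frame(name): name is "scene" or "side" or "wrist"; returns (picture, depth): 480x640x3 uint8, red, green, blue; 480x640 float32, m along the optical axis (not along the pixel's ray), 0 where there is no reading.
- viewer.camera_params(name): a dict with "intrinsics" (3x3 intrinsics, pixels), "rvec" (rotation vector, rad) and "tvec" (3), from world to camera coordinates, as OpenCV has them. Camera axes: x right, y down, z forward; pixel columns grow to the right and rows downward; lengths in m; the calibration is good to about 2 mm. A picture is of the moment at which its call begins: read the wrist's pose just before it. camera_params takes no time and is no camera call; for the wrist camera it gives the pose at the moment of the call.
- robot.sign_off(): hands the job in, once; it reports no verdict.
The state is a dict: "time": time; "joint_positions": joint angles; "joint_velocities": joint speeds; "effort": joint torques, N m; "tcp_pos": TCP position; "tool_rot": TCP orientation; "wrist_force": force on the tool from outside, world axes, zero at the start; "ft_torque": the same for the moment, N m; "width": finger opening in m.
Only numpy, scipy, OpenCV 4.12 (cv2) and the standard library are available. Lean on these libraries where they do the work, as an engineer would, in place of code of your own. Each camera call takes 0.05 s, during which the arm holds its last target.

TASK

The steel die block in the green frame is loose: find out which of the three round-ended aluminium packers snugly fills the gap between the block and the frame's near wall, slide that one in along the bench through the open end, and push it fully home against the stop at the closed end. Leave the other two packers standing on the bench, clear of the frame, and do not disturb the hammer, the wooden pad, the die blocks or the spare blocks.

Things in the scene. Friction and masses are not known exactly. Their poses are not given: they have to be found in the camera images.
- frame: Green steel frame fixed to the bench: walls 30 mm tall, 22 thick, no floor; inner space 80 mm (x) by 116 (y). Origin: bench level, middle of that space. The die block lies against the far (+x) wall; the gap, along y between block and near (-x) wall, is 18, 24 or 30 mm wide. The -y end wall is the stop; at +y a lip 22 mm tall and thick, 22 wide next to the far wall, holds only the block: the gap is open there.
- mouth (a point): Point at bench level on the near wall's inner face, at the open (+y) end of the gap. Axes as the frame's: the gap extends to +x from here, and runs to -y. The near wall ends here; nothing stands on the +y side of it.
- stop (a point): Point at bench level on the near wall's inner face at the closed end, where it meets the stop; 116 mm to -y of the mouth point. A packer pushed home touches the stop and then stands 4 mm out of the open end.
- packer_thin: Loose solid aluminium packer with half-round ends (seen from above), 16 mm thick, 120 mm long, 30 mm tall, standing on edge on the bench. Origin: centre of its underside; x across its thickness, y along its length, z up; it works either end first. About 149 g (varies by a quarter).
- packer_mid: Loose solid aluminium packer with half-round ends (seen from above), 22 mm thick, 120 mm long, 30 mm tall, standing on edge on the bench. Origin: centre of its underside; x across its thickness, y along its length, z up; it works either end first. About 205 g (varies by a quarter).
- packer_thick: Loose solid aluminium packer with half-round ends (seen from above), 28 mm thick, 120 mm long, 30 mm tall, standing on edge on the bench. Origin: centre of its underside; x across its thickness, y along its length, z up; it works either end first. About 261 g (varies by a quarter).
- block_a: One of three loose steel die blocks, 115 mm long, 30 tall, dark marks on top, 1.3 to 1.7 kg. They are 50, 56 and 62 mm wide; which is which is not told. One lies in the frame against its far wall, two are spares on the bench beyond it. Origin: underside, middle of its far (+x) long edge; the block extends to -x; y along its length.
- block_b: One of three loose steel die blocks, 115 mm long, 30 tall, dark marks on top, 1.3 to 1.7 kg. They are 50, 56 and 62 mm wide; which is which is not told. One lies in the frame against its far wall, two are spares on the bench beyond it. Origin: underside, middle of its far (+x) long edge; the block extends to -x; y along its length.
- block_c: One of three loose steel die blocks, 115 mm long, 30 tall, dark marks on top, 1.3 to 1.7 kg. They are 50, 56 and 62 mm wide; which is which is not told. One lies in the frame against its far wall, two are spares on the bench beyond it. Origin: underside, middle of its far (+x) long edge; the block extends to -x; y along its length.
- hammer: Bystander: hammer with a dark wooden handle, 260 mm long, lying on the bench. Leave it alone.
- pad: Bystander: wooden support pad with a black rubber band, 90 x 140 x 45 mm, origin under its centre. Leave it alone.
There are look-alikes about, which are no part of the job. Leave any blue or turquoise look-alike of the packer_mid alone.

How it is judged:
By the outcome, as a careful person would: the job done as asked, in the order asked, and still so for the second after the job is handed in, with the robot touching nothing.
It also fails if it takes over 72 s, if anything falls off the work surface, if the arm or the gripper's body presses on something with over 40 N, if the wrist force passes 120 N, or if a joint passes its speed limit or range.

## Working session

There is one attempt and no reset: what is moved stays moved. The work goes in short steps, Python scripts to look and compute and a shell command to move; the robot and the scene stay as the last step left them, time stands still between calls to the robot, and variables do not carry over. Pictures are saved under pics/ and viewed, and the job is handed in when it is done.

```bash
mkdir -p pics; python3 - <<'E'
from rig import robot, viewer
import cv2,numpy as np
s=robot.state();print(s['time'],s['tcp_pos'],s['tool_rot'],s['width'])
for n in ("scene","side","wrist"):
    p,d=viewer.grab_frame(n);cv2.imwrite(f"pics/{n}0.png",p[:,:,::-1]);np.savez(f"{n}0.npz",p=p,d=d,**{k:np.array(v) for k,v in viewer.camera_params(n).items()})
E
```

```text
0.0 [0.18103197 0.64964255 0.22149387] [ 0.09508176  0.70065866 -0.09646461  0.70052229] 0.08680039146610811
```

View pics/scene0.png

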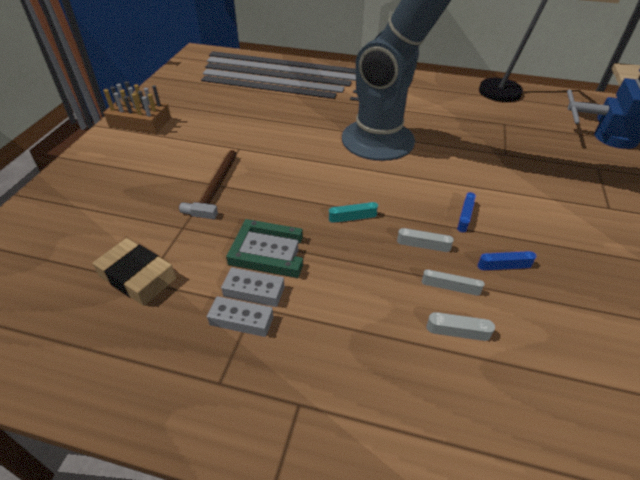

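View pics/side0.png

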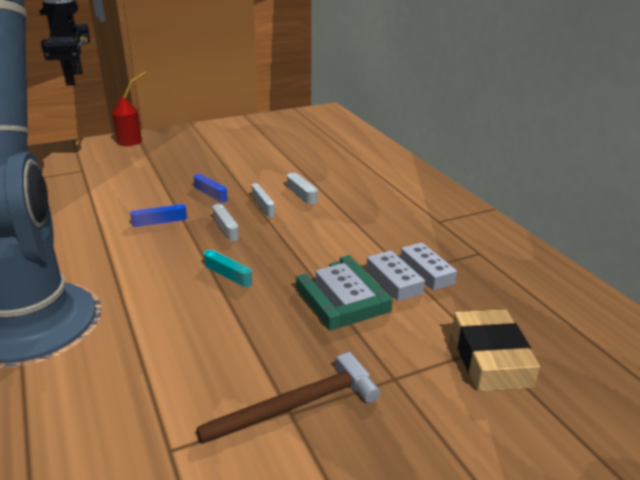

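View pics/wrist0.png

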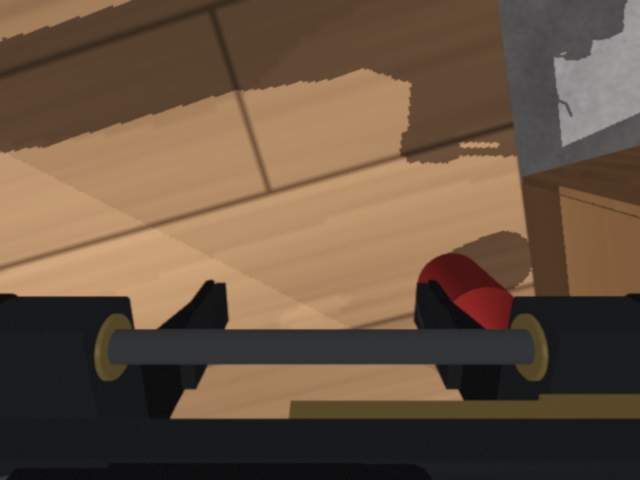

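The scene view shows the green frame around (266,248) and three light packers at (425,240), (453,282) and (461,326). The blue and turquoise look-alikes are elsewhere. Next I'll build a top-down map from the depth.

```bash
cat > h.py <<'E'
import cv2,numpy as np
def cloud(z):
    K=z['intrinsics'];R=cv2.Rodrigues(z['rvec'])[0];t=z['tvec'].ravel()
    d=z['d'];v,u=np.mgrid[:480,:640];m=d>0
    c=np.stack([(u-K[0,2])/K[0,0]*d,(v-K[1,2])/K[1,1]*d,d],-1)
    return (c-t)@R,m
def ortho(z,x0,x1,y0,y1,res,zmin=-.02,zmax=.08,f=2):
    # rows: x decreasing downward? image: right = -y, up = +x
    zz=dict(z)
    w,m=cloud(zz);H=int((x1-x0)/res);W=int((y1-y0)/res)
    im=np.zeros((H,W,3),np.uint8);hm=np.full((H,W),-1.)
    ok=m&(w[...,2]>zmin)&(w[...,2]<zmax)
    P=w[ok];C=zz['p'][ok]
    r=((x1-P[:,0])/res).astype(int);c=((y1-P[:,1])/res).astype(int)
    k=(r>=0)&(r<H)&(c>=0)&(c<W)
    o=np.argsort(P[k][:,2]);r,c,C,h=r[k][o],c[k][o],C[k][o],P[k][o][:,2]
    im[r,c]=C;hm[r,c]=h
    return im,hm
E
python3 - <<'E'
from h import *
for n in("scene","side"):
    z=np.load(n+"0.npz");w,m=cloud(z);print(n,z['intrinsics'][0,0],-cv2.Rodrigues(z['rvec'])[0].T@z['tvec'].ravel())
    p=z['p'].astype(int)
    mask=m&(w[...,2]>.012)&(w[...,2]<.06)&(w[...,0]>.3)&(w[...,0]<1.1)&(abs(w[...,1])<.8)
    nn,l,st,ce=cv2.connectedComponentsWithStats(mask.astype(np.uint8))
    for i in range(1,nn):
        if st[i,4]<60: continue
        q=l==i;P=w[q];top=P[P[:,2]>np.percentile(P[:,2],95)-.006]
        r=cv2.minAreaRect((top[:,:2]*1000).astype(np.float32))
        print(ce[i].round(),st[i,4],p[q].mean(0).round(),'z',np.percentile(P[:,2],95).round(3),'rect',np.round(r[0],0),np.round(r[1],0),round(r[2],1))
E
```

```text
scene 454.9670571010831 [1.1694476  0.11918797 0.73610007]
[205. 199.] 708 [87. 78. 74.] z 0.027 rect [ 379. -359.] [ 88. 157.] 87.5
[353. 210.] 571 [ 39. 104. 101.] z 0.031 rect [354.  -1.] [ 27. 121.] 27.4
[465. 220.] 162 [ 34.  63. 123.] z 0.031 rect [320. 256.] [22. 41.] 82.7
[267. 247.] 3057 [75. 91. 84.] z 0.032 rect [ 517. -154.] [127. 161.] 1.9
[425. 238.] 659 [124. 127. 124.] z 0.032 rect [404. 173.] [ 28. 119.] 2.0
[134. 269.] 2994 [94. 80. 60.] z 0.047 rect [ 662. -400.] [144.  93.] 71.0
[507. 259.] 714 [ 31.  59. 118.] z 0.031 rect [421. 350.] [ 26. 122.] 20.1
[253. 285.] 1550 [115. 115. 117.] z 0.032 rect [ 633. -149.] [ 59. 114.] 1.4
[453. 281.] 706 [121. 124. 121.] z 0.031 rect [514. 240.] [120.  21.] 89.6
[241. 315.] 1612 [115. 115. 118.] z 0.032 rect [ 708. -148.] [ 52. 115.] 1.1
[461. 325.] 1129 [132. 135. 132.] z 0.032 rect [621. 260.] [ 32. 119.] 6.0
side 611.7371349159886 [ 0.09895885 -0.95677138  0.65915872]
[134. 132.] 210 [106.  20.  14.] z 0.058 rect [321. 732.] [40. 16.] 24.2
[301. 185.] 428 [144. 152. 154.] z 0.03 rect [622. 255.] [ 34. 123.] 4.4
[210. 185.] 401 [ 61.  73. 140.] z 0.03 rect [422. 345.] [ 27. 124.] 19.2
[262. 197.] 297 [140. 147. 149.] z 0.03 rect [514. 236.] [118.  18.] 89.1
[176. 210.] 201 [ 29.  72. 164.] z 0.03 rect [320. 254.] [28. 39.] 87.2
[225. 219.] 424 [150. 153. 154.] z 0.03 rect [404. 171.] [ 23. 126.] 1.4
[428. 263.] 1237 [137. 141. 151.] z 0.03 rect [ 707. -151.] [ 54. 121.] 0.4
[227. 265.] 724 [ 21. 126. 127.] z 0.03 rect [354.  -3.] [ 27. 123.] 26.4
[395. 273.] 1430 [138. 142. 153.] z 0.03 rect [ 633. -153.] [ 61. 121.] 2.9
[344. 291.] 3697 [ 87. 114. 108.] z 0.03 rect [ 516. -158.] [125. 163.] 2.0
[494. 348.] 4832 [126. 103.  72.] z 0.046 rect [ 662. -404.] [144.  94.] 70.7
[328. 385.] 2141 [107.  90.  82.] z 0.026 rect [ 377. -368.] [155.  89.] 2.7
```

```bash
python3 - <<'E'
from h import *
from scipy.spatial.transform import Rotation as R
from rig import robot
s=robot.state();M=R.from_quat(s['tool_rot']).as_matrix();print(M.round(3))
z=np.load("wrist0.npz");Rc=cv2.Rodrigues(z['rvec'])[0];c=-Rc.T@z['tvec'].ravel();print('cam in tool',M.T@(c-s['tcp_pos']));print('cam axes(rows) in world',Rc.round(2),z['intrinsics'])
for n in("scene","side"):
    z=np.load(n+"0.npz");im=z['p']
    a,b,c_,d=(210,200,330,340) if n=="scene" else (280,230,470,340)
    cv2.imwrite(f"pics/{n}crop.png",cv2.resize(im[b:d,a:c_,::-1],None,fx=4,fy=4,interpolation=2))
E
```

```text
[[-0.     0.268  0.963]
 [-0.001  0.963 -0.268]
 [-1.    -0.001  0.   ]]
cam in tool [-0.16265104  0.00078203 -0.07936819]
cam axes(rows) in world [[ 0.27  0.96 -0.  ]
 [ 0.92 -0.26  0.28]
 [ 0.27 -0.08 -0.96]] [[382.90406468   0.         320.82555352]
 [  0.         382.90406468 239.5403569 ]
 [  0.           0.           1.        ]]
```

View pics/scenecrop.png

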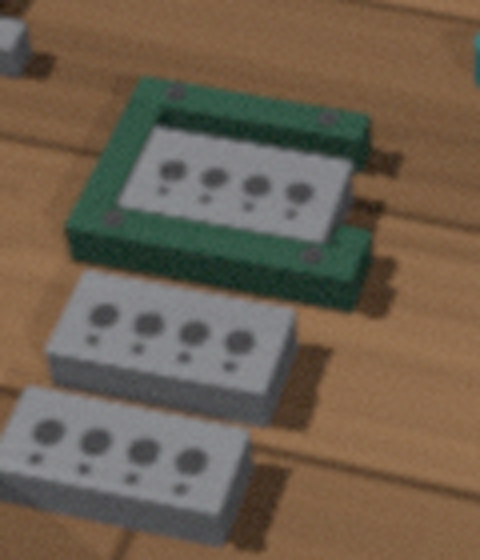

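```bash
python3 -m crank '[[3,-4.5,0,0,0,-7,0],[6,-9,0,0,0,-14,0],[9,-14,0,0,0,-21,0],[12,-19,0,0,0,-28,0],[15,-24,0,0,0,-35,0],[18,-29,0,0,0,-42,0],[21,-34,0,0,0,-49,0],[24,-39,0,0,0,-56,0],[27,-44,0,0,0,-63,0],[30,-49,0,0,0,-70,0],[31.5,-54,-2,0,0,-74.4,0],[32,-59,-4,0,0,-74.4,0]]'; python3 -m crank '[[0,-5,-1,0,0,0,0],[0,-10,-2,0,0,0,0],[0,-15,-4,0,0,0,0],[0,-20,-5,0,0,0,0],[0,-24,-6,0,0,0,0],[0,-26,-6,0,0,0,0],[0,-26,-6,0,0,0,0]]'
cat > g.py <<'E'
import sys
from rig import robot, viewer
from h import *
def grab(tag,n="wrist"):
    s=robot.state();cp={k:np.array(v) for k,v in viewer.camera_params(n).items()}
    p,d=viewer.grab_frame(n);cv2.imwrite(f"pics/{tag}.png",p[:,:,::-1]);np.savez(tag+".npz",p=p,d=d,**cp)
    print(s['time'],s['tcp_pos'],s['wrist_force'],s['width'])
grab(sys.argv[1],*sys.argv[2:])
E
python3 g.py w1
```

```text
time: 1.65
tcp_pos: [0.5019, 0.0581, 0.1814]
tool_rot: [-0.5, -0.5, 0.5, -0.5]
wrist_force: [0.5, 0.6, -0.2]
width: 0.087
time: 2.52
tcp_pos: [0.5014, -0.2036, 0.1213]
tool_rot: [-0.501, -0.499, 0.501, -0.499]
wrist_force: [0.4, 0.0, 0.4]
width: 0.0873
2.525 [ 0.50140551 -0.20360623  0.12126663] [0.38127743 0.0241546  0.40634222] 0.08727648113283903
```

View pics/w1.png

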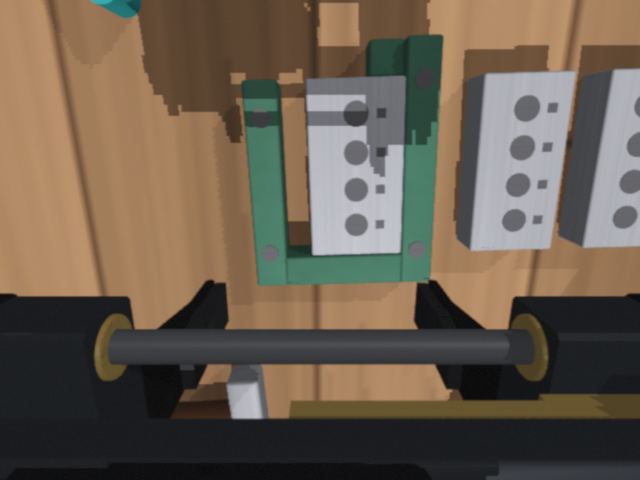

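The wrist view shows the frame from above. Near-wall inner edge runs from about (280,82) to (288,245), the block's near edge from (307,80) to (312,253). I'll rectify the image on the z=30 mm plane and measure these.

```bash
cat > rect.py <<'E'
from h import *
def rectify(z,x0,y1,wx,wy,zp,s=2.0):
    # output: col = (x-x0)*1000*s ; row=(y1-y)*1000*s
    K=z['intrinsics'];R=cv2.Rodrigues(z['rvec'])[0];t=z['tvec'].ravel()
    # world (X,Y,zp): col->X=x0+c/(1000s), Y=y1-r/(1000s)
    A=np.array([[1/(1000*s),0,x0],[0,-1/(1000*s),y1],[0,0,zp],[0,0,1.]])
    H=K@np.c_[R,t]@A
    return cv2.warpPerspective(z['p'],np.linalg.inv(H),(int(wx*1000*s),int(wy*1000*s)),flags=cv2.INTER_LINEAR)
E
python3 - <<'E'
from rect import *
z=np.load("w1.npz")
o=rectify(z,.42,-.05,.36,.22,.03,2)
cv2.imwrite("pics/w1r.png",o[:,:,::-1])
hsv=cv2.cvtColor(o,cv2.COLOR_RGB2HSV)
for y in(-.09,-.10,-.12,-.14,-.16,-.18,-.20,-.22):
    r=int((-.05-y)*2000);h=hsv[r].astype(int)
    cls=np.where((h[:,0]>55)&(h[:,0]<95)&(h[:,1]>80),'g',np.where((h[:,1]<60),'s','.'))
    runs=[];st=0
    for i in range(1,len(cls)+1):
        if i==len(cls) or cls[i]!=cls[st]:
            if i-st>=6: runs.append((cls[st],round(420+st/2,1),round(420+i/2,1)))
            st=i
    print(y,[r for r in runs])
E
```

```text
-0.09 [(np.str_('.'), 420.0, 528.5), (np.str_('g'), 529.0, 573.5), (np.str_('.'), 573.5, 695.5), (np.str_('s'), 695.5, 780.0)]
-0.1 [(np.str_('.'), 420.0, 452.0), (np.str_('g'), 452.5, 474.5), (np.str_('.'), 475.5, 491.5), (np.str_('s'), 491.5, 554.0), (np.str_('g'), 554.0, 559.0), (np.str_('s'), 559.5, 570.0), (np.str_('g'), 570.5, 574.0), (np.str_('.'), 574.5, 591.5), (np.str_('s'), 591.5, 657.5), (np.str_('.'), 657.5, 661.5), (np.str_('s'), 661.5, 780.0)]
-0.12 [(np.str_('.'), 420.0, 453.5), (np.str_('s'), 456.5, 469.0), (np.str_('g'), 469.5, 475.5), (np.str_('.'), 476.0, 492.0), (np.str_('s'), 492.0, 554.5), (np.str_('g'), 554.5, 574.5), (np.str_('.'), 575.5, 592.0), (np.str_('s'), 592.0, 658.0), (np.str_('.'), 658.0, 662.0), (np.str_('s'), 662.0, 780.0)]
-0.14 [(np.str_('.'), 420.0, 453.0), (np.str_('g'), 453.5, 476.0), (np.str_('.'), 476.5, 492.0), (np.str_('s'), 492.0, 555.0), (np.str_('g'), 555.0, 575.0), (np.str_('.'), 576.0, 592.5), (np.str_('s'), 592.5, 659.0), (np.str_('.'), 659.0, 662.5), (np.str_('s'), 662.5, 780.0)]
-0.16 [(np.str_('.'), 420.0, 453.5), (np.str_('g'), 4
[... 203 characters left out ...]
's'), 663.0, 780.0)]
-0.18 [(np.str_('.'), 420.0, 454.0), (np.str_('g'), 454.5, 477.0), (np.str_('.'), 477.5, 493.0), (np.str_('s'), 493.0, 556.0), (np.str_('g'), 556.5, 576.0), (np.str_('.'), 577.0, 593.5), (np.str_('s'), 593.5, 659.5), (np.str_('.'), 659.5, 663.5), (np.str_('s'), 663.5, 780.0)]
-0.2 [(np.str_('.'), 420.0, 454.5), (np.str_('g'), 455.0, 477.5), (np.str_('.'), 478.5, 493.5), (np.str_('s'), 493.5, 556.5), (np.str_('g'), 557.0, 576.5), (np.str_('.'), 577.5, 595.5), (np.str_('s'), 595.5, 660.0), (np.str_('.'), 660.0, 670.0), (np.str_('s'), 670.0, 780.0)]
-0.22 [(np.str_('.'), 420.0, 455.0), (np.str_('g'), 456.0, 577.0), (np.str_('.'), 578.0, 726.0), (np.str_('s'), 726.0, 780.0)]
```

View pics/w1r.png

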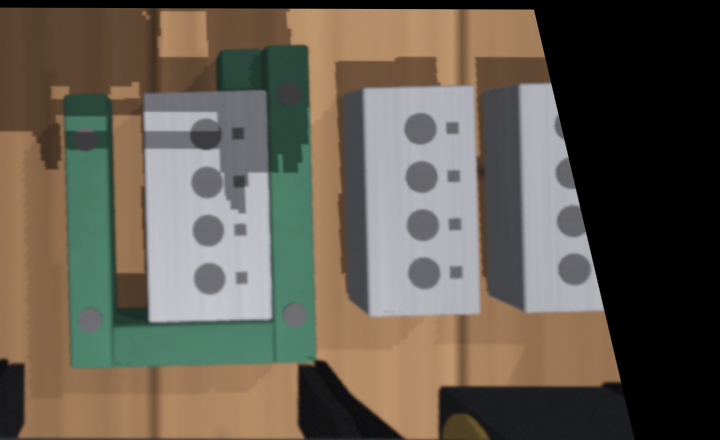

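Block in the frame measures about 63 mm wide and the middle spare about 56, which leaves a gap of about 16–18 mm, so the thin packer is the one that fits. Next I'll look over it, at about (0.514, 0.238).

```bash
python3 -m crank '[[0.3,5,0,0,0,0,0],[0.6,11,0,0,0,0,0],[0.9,17,0,0,0,0,0],[1.2,23,0,0,0,0,0],[1.3,29,0,0,0,0,0],[1.3,35,0,0,0,0,0],[1.3,39,0,0,0,0,0],[1.3,40.4,0,0,0,0,0],[1.3,40.4,0,0,0,0,0]]'; python3 g.py w2; python3 - <<'E'
from rect import *
from rig import robot
print(robot.state()['joint_positions'])
z=np.load("w2.npz")
o=rectify(z,.36,.36,.32,.22,.03,2)
cv2.imwrite("pics/w2r.png",o[:,:,::-1])
E
```

```text
time: 3.7
tcp_pos: [0.514, 0.203, 0.1212]
tool_rot: [0.499, 0.501, -0.5, 0.5]
wrist_force: [-0.2, -0.6, 0.2]
width: 0.0866
3.7 [0.51402995 0.20301969 0.12115255] [-0.2381473  -0.62038744  0.17265416] 0.08661855033830879
[-0.79861178  0.40639459  0.44743599  1.95049787 -0.23245236  0.83575526
 -0.22716402]
```

View pics/w2r.png

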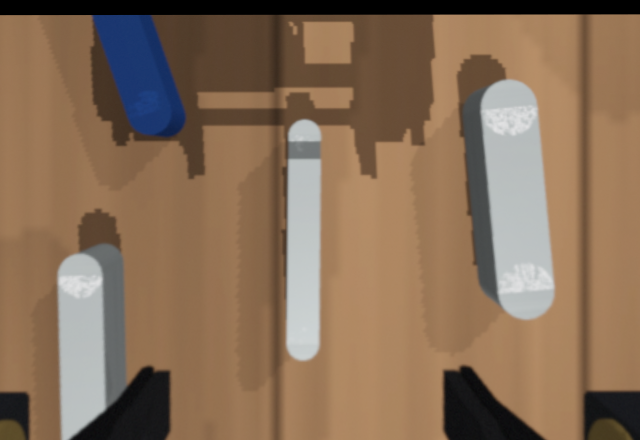

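```bash
python3 -m crank '[[-0.2,5,0,0,0,0,0],[-0.2,6.9,-3,0,0,0,0],[-0.2,6.9,-8,0,0,0,0],[-0.2,6.9,-11,0,0,0,0],[-0.2,6.9,-11.6,0,0,0,0],[-0.2,6.9,-11.6,0,0,0,0],[-0.2,6.9,-11.6,0,0,0,150],[-0.2,6.9,-11.6,0,0,0,255],[-0.2,6.9,-11.6,0,0,0,255],[-0.2,6.9,-11.6,0,0,0,255],[-0.2,6.9,-11.6,0,0,0,255],[-0.2,6.9,-11.6,0,0,0,255]]'; python3 g.py w3
```

```text
time: 5.25
tcp_pos: [0.5123, 0.2703, 0.0052]
tool_rot: [-0.5, -0.5, 0.501, -0.5]
wrist_force: [-0.2, 0.2, 0.5]
width: 0.0351
5.25 [0.51234595 0.27025266 0.00516466] [-0.15134414  0.19142956  0.49224862] 0.03507326504768529
```

View pics/w3.png

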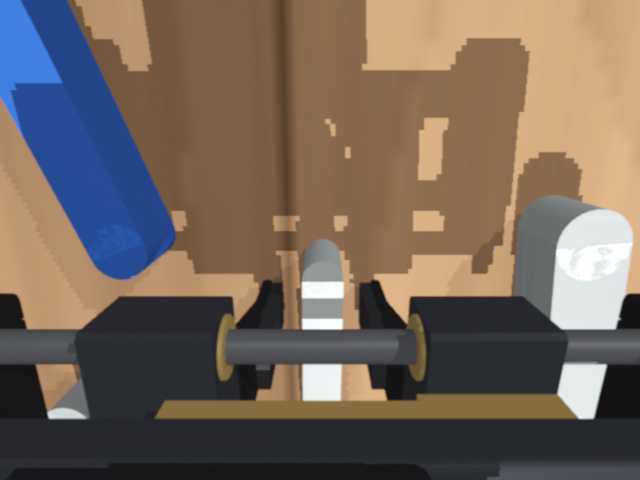

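The view shows the jaws still closing around the packer's rear end at (322,260), well centred.

```bash
python3 -m crank '[[0,0,0,0,0,0,255],[0,0,0,0,0,0,255],[0,0,0,0,0,0,255],[0,0,0,0,0,0,255],[0,0,0,0,0,0,255]]'; python3 g.py w4;  python3 - <<'E'
from rect import *
z=np.load("w4.npz")
o=rectify(z,.46,.34,.12,.1,.03,5)
cv2.imwrite("pics/w4r.png",o[:,:,::-1])
E
```

```text
time: 5.92
tcp_pos: [0.5123, 0.2702, 0.0051]
tool_rot: [-0.5, -0.5, 0.501, -0.5]
wrist_force: [0.4, -0.5, 0.1]
width: 0.0156
5.925 [0.51234639 0.27024037 0.0051026 ] [ 0.44945488 -0.50338687  0.13518301] 0.015572752163217502
```

View pics/w4r.png

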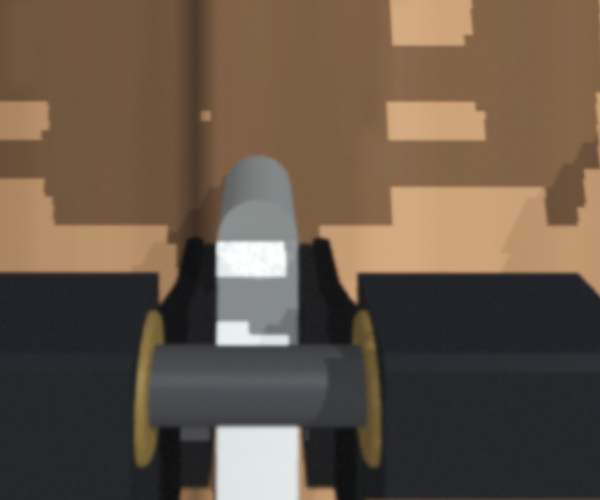

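```bash
python3 - <<'E'
from rect import *
z=np.load("w1.npz")
o=rectify(z,.445,-.085,.14,.14,.03,5)
cv2.imwrite("pics/w1z.png",cv2.convertScaleAbs(o[:560,:,::-1],alpha=1.5))
for r in (225,375,525): print([tuple(int(v) for v in o[r,c]) for c in range(30,60,3)], '|',[(c/5+445,tuple(int(v) for v in o[r,c])) for c in range(135,250,4)])
E
```

```text
[(132, 99, 71), (135, 104, 76), (113, 99, 75), (82, 100, 81), (70, 108, 90), (70, 116, 97), (73, 120, 100), (73, 120, 100), (72, 120, 100), (72, 119, 100)] | [(472.0, (73, 121, 101)), (472.8, (67, 114, 95)), (473.6, (57, 96, 79)), (474.4, (43, 73, 60)), (475.2, (38, 62, 52)), (476.0, (65, 65, 51)), (476.8, (119, 96, 70)), (477.6, (146, 113, 81)), (478.4, (152, 118, 84)), (479.2, (152, 117, 84)), (480.0, (152, 116, 84)), (480.8, (152, 117, 84)), (481.6, (152, 117, 85)), (482.4, (151, 116, 84)), (483.2, (151, 116, 84)), (484.0, (150, 115, 83)), (484.8, (150, 115, 83)), (485.6, (149, 114, 83)), (486.4, (149, 114, 82)), (487.2, (149, 114, 82)), (488.0, (149, 114, 82)), (488.8, (149, 114, 82)), (489.6, (148, 113, 81)), (490.4, (143, 109, 78)), (491.2, (121, 94, 71)), (492.0, (112, 106, 105)), (492.8, (154, 156, 160)), (493.6, (179, 181, 187)), (494.4, (185, 186, 193))]
[(144, 111, 79), (144, 111, 80), (140, 109, 79), (121, 104, 77), (93, 102, 80), (73, 108, 88), (70, 116, 96), (74, 120, 100), (75, 122, 101), (75, 122, 101)] | [(472.0, (76, 126, 105)), (472.8, (75, 124, 102)), (473.6, (68,
[... 795 characters left out ...]
, (77, 125, 105)] | [(472.0, (79, 129, 109)), (472.8, (79, 129, 109)), (473.6, (76, 126, 105)), (474.4, (70, 116, 96)), (475.2, (57, 97, 79)), (476.0, (44, 73, 60)), (476.8, (38, 62, 52)), (477.6, (46, 57, 46)), (478.4, (66, 57, 43)), (479.2, (78, 60, 43)), (480.0, (81, 60, 42)), (480.8, (80, 60, 42)), (481.6, (80, 60, 42)), (482.4, (81, 61, 43)), (483.2, (80, 59, 43)), (484.0, (79, 58, 42)), (484.8, (78, 58, 41)), (485.6, (78, 58, 42)), (486.4, (77, 58, 42)), (487.2, (78, 58, 41)), (488.0, (77, 58, 40)), (488.8, (78, 58, 41)), (489.6, (77, 58, 41)), (490.4, (77, 58, 40)), (491.2, (78, 58, 41)), (492.0, (77, 58, 42)), (492.8, (82, 69, 60)), (493.6, (120, 116, 119)), (494.4, (163, 164, 170))]
```

View pics/w1z.png

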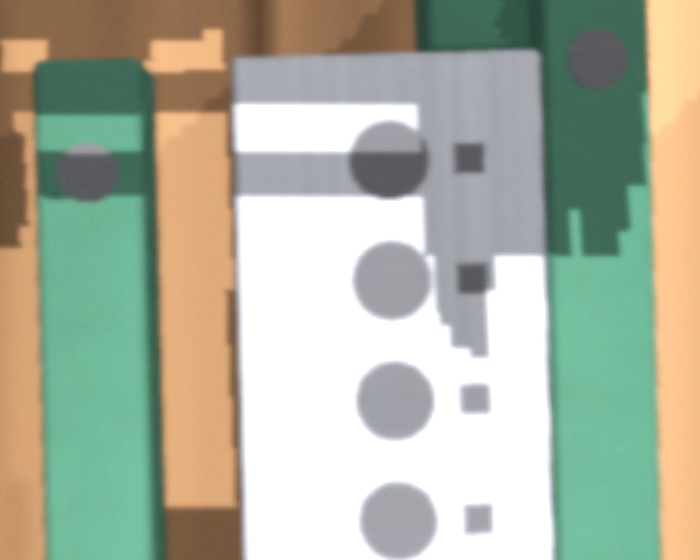

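The gap is 17.9 mm and the gripped packer is thin (15.6 mm at the jaws). Lifting it slightly and moving it in front of the mouth, turned 1.3°.

```bash
python3 -m crank '[[0,0,1,0,0,0,255],[0,0,2,0,0,0,255],[-0.5,-4,2,0,0,1.3,255],[-1,-9,2,0,0,1.3,255],[-1.6,-14,2,0,0,1.3,255],[-2.2,-19,2,0,0,1.3,255],[-2.8,-23,2,0,0,1.3,255],[-3.16,-26,2,0,0,1.3,255],[-3.16,-26.7,2,0,0,1.3,255],[-3.16,-26.7,1,0,0,1.3,255],[-3.16,-26.7,0.1,0,0,1.3,255],[-3.16,-26.7,0,0,0,1.3,255]]'; python3 g.py w5; python3 g.py sc5 scene;python3 g.py sd5 side; python3 - <<'E'
import cv2
a=cv2.imread("pics/sd5.png")[190:340,200:400];b=cv2.imread("pics/sc5.png")[180:300,200:400]
cv2.imwrite("pics/c5.png",cv2.resize(cv2.vconcat([a,b]),None,fx=2.2*1,fy=2.2,interpolation=2) if 0 else cv2.resize(cv2.vconcat([a,b]),(440*1,594)))
cv2.imwrite("pics/c5a.png",cv2.resize(a,None,fx=4,fy=4,interpolation=2));cv2.imwrite("pics/c5b.png",cv2.resize(b,None,fx=4,fy=4,interpolation=2))
E
```

```text
time: 7.48
tcp_pos: [0.4809, 0.0049, 0.0048]
tool_rot: [0.494, 0.507, -0.494, 0.505]
wrist_force: [-2.4, 1.1, 12.6]
width: 0.0159
7.475 [0.48087953 0.00490812 0.00477589] [-2.41759738  1.07378078 12.64083906] 0.015928598330834185
7.525 [0.48086038 0.0049383  0.00479594] [-1.68298613  1.34926463  3.71040963] 0.015687907872274382
7.575 [0.48088823 0.00488482 0.00481111] [-0.56058049  0.87861694  4.0294162 ] 0.01590752906359433
```

View pics/c5a.png

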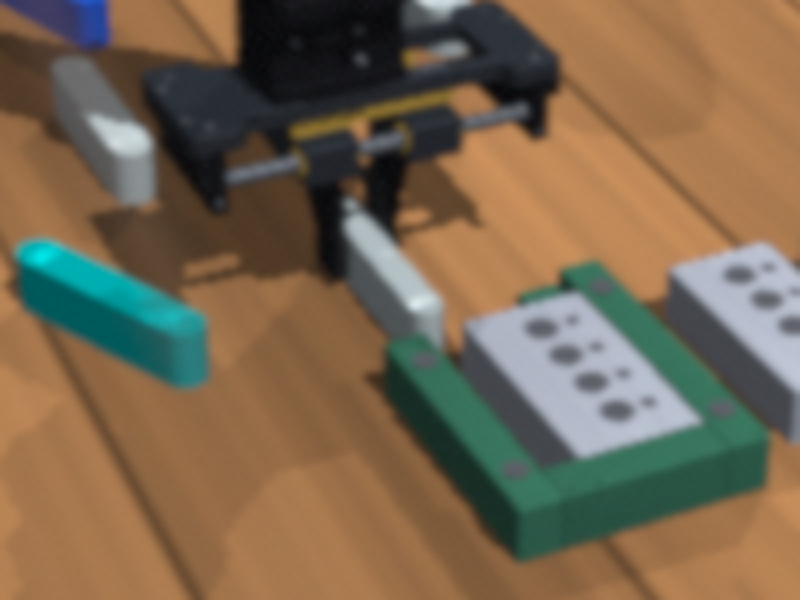

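View pics/c5b.png

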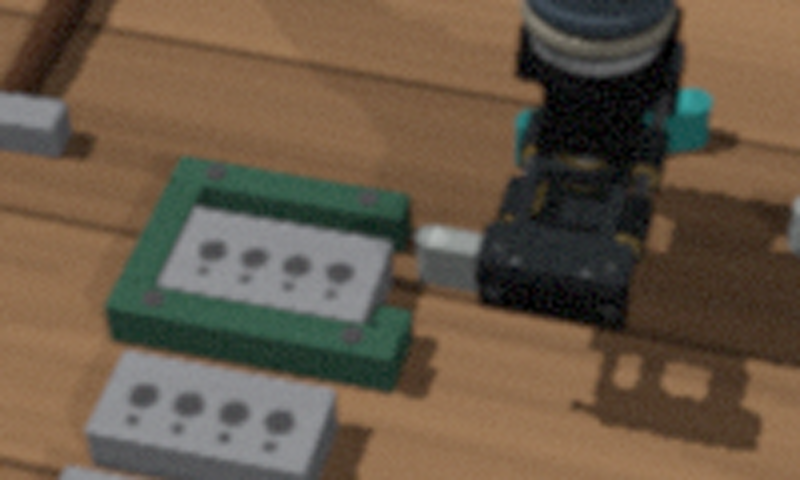

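The side view shows the packer just off the mouth (its nose at about (420,310)), roughly in line with the gap. I'll check the line in rectified side and scene views.

```bash
python3 - <<'E'
from rect import *
o=[cv2.convertScaleAbs(rectify(np.load(n+".npz"),.43,.0,.16,.2,.03,4-1)[:,:,::-1],alpha=1.4) for n in("sd5","sc5")]
cv2.imwrite("pics/r5.png",cv2.resize(cv2.hconcat(o),None,fx=.83,fy=.83) if 0 else cv2.hconcat([x[:590,:395] for x in o]))
E
```

```text
(no output)
```

View pics/r5.png

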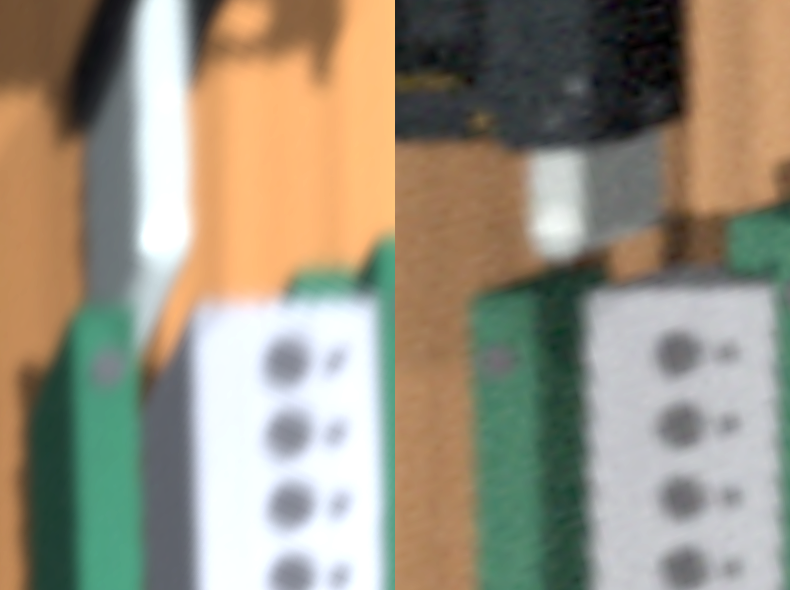

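View pics/w5.png

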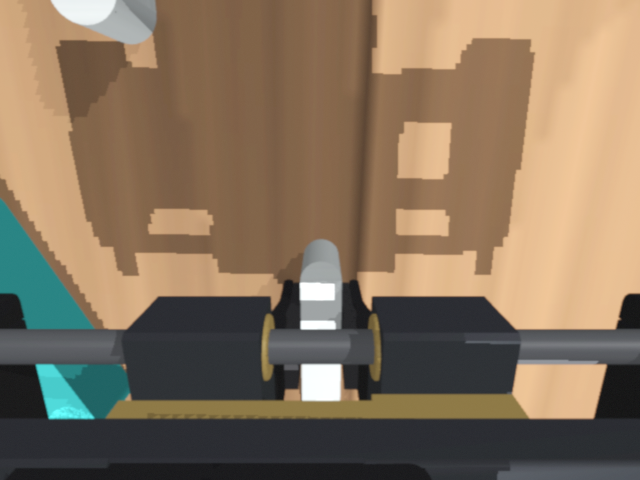

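```bash
python3 -m crank '[[0.02,-0.7,0,0,0,0,255],[0.03,-1.4,0,0,0,0,255],[0.05,-2.1,0,0,0,0,255],[0.06,-2.8,0,0,0,0,255],[0.07,-3.2,0,0,0,0,255]]'; python3 g.py sd6 side
```

```text
time: 8.25
tcp_pos: [0.4816, -0.0277, 0.0048]
tool_rot: [0.494, 0.506, -0.495, 0.505]
wrist_force: [-0.9, 3.9, 3.2]
width: 0.0158
8.25 [ 0.4815898  -0.02769413  0.00482251] [-0.93566182  3.93330453  3.24382817] 0.015819699289507466
```

```bash
python3 -m crank '[[0.02,-0.8,0,0,0,0,255],[0.04,-1.6,0,0,0,0,255],[0.05,-2.4,0,0,0,0,255],[0.07,-3.2,0,0,0,0,255],[0.09,-4,0,0,0,0,255],[0.11,-4.8,0,0,0,0,255],[0.11,-5.0,0,0,0,0,255]]'; python3 g.py sd7 side;python3 g.py w7; python3 - <<'E'
from rect import *
b=cv2.imread("pics/sd7.png")[190:340,250:450]
cv2.imwrite("pics/c7.png",cv2.resize(b,None,fx=4,fy=4,interpolation=2))
E
```

```text
time: 9.18
tcp_pos: [0.4826, -0.0791, 0.0048]
tool_rot: [0.494, 0.506, -0.495, 0.505]
wrist_force: [-0.3, 3.8, 3.6]
width: 0.0158
9.175 [ 0.48258365 -0.07905404  0.00479782] [-0.27617349  3.81271556  3.6295256 ] 0.015823043379748845
9.225 [ 0.48259078 -0.07910283  0.00480525] [-1.70976597  1.20869441  4.41872442] 0.015613864011652967
```

View pics/c7.png

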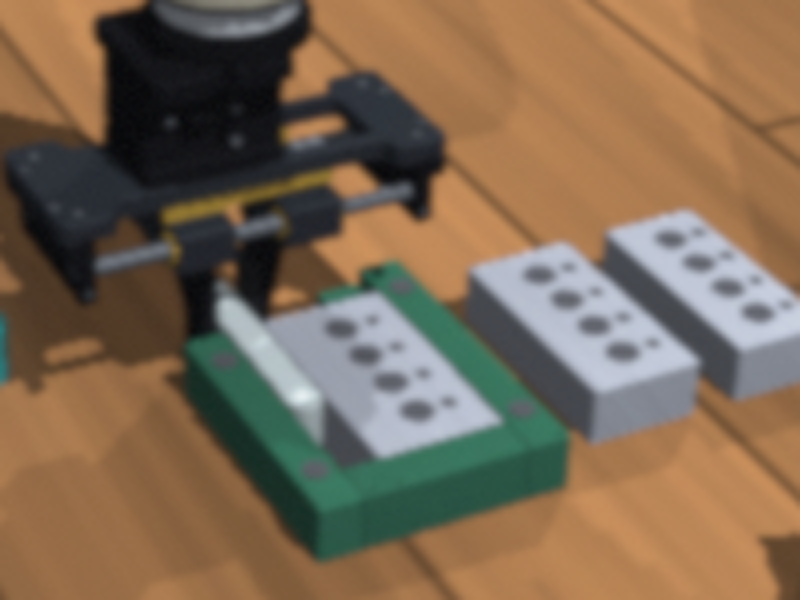

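```bash
python3 -m crank '[[0,0,0,0,0,0,140],[0,0,0,0,0,0,140],[0,0,0,0,0,0,140],[0,0,0,0,0,0,140],[0,0,0,0,0,0,140],[0,0,2,0,0,0,140],[0,0,5,0,0,0,140],[-0.1,3,6,0,0,0,255],[-0.15,6,6,0,0,0,255],[-0.15,6.5,6,0,0,0,255],[-0.15,6.5,6,0,0,0,255],[-0.15,6.5,6,0,0,0,255]]'; python3 g.py w8
```

```text
time: 10.78
tcp_pos: [0.481, -0.0154, 0.0647]
tool_rot: [0.494, 0.505, -0.496, 0.505]
wrist_force: [0.2, 0.3, 0.7]
width: 0.0019
10.775 [ 0.48098984 -0.01540972  0.06468943] [0.22416636 0.32600803 0.73582596] 0.0019347285876209026
```

View pics/w8.png

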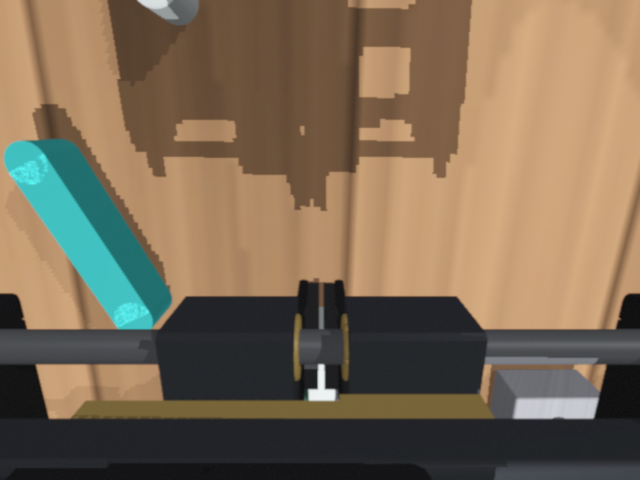

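```bash
python3 -m crank '[[0,0,-3,0,0,0,255],[0,0,-5.4,0,0,0,255],[0,0,-5.4,0,0,0,255],[0.03,-1.5,-5.4,0,0,0,255],[0.05,-2.2,-5.4,0,0,0,255],[0.07,-3,-5.4,0,0,0,255],[0.09,-3.8,-5.4,0,0,0,255],[0.11,-4.6,-5.4,0,0,0,255],[0.12,-5.4,-5.4,0,0,0,255],[0.13,-6,-5.4,0,0,0,255],[0.13,-6.2,-5.4,0,0,0,255]]'; python3 g.py sd9 side; python3 - <<'E'
from rect import *
b=cv2.imread("pics/sd9.png")[190:340,250:450]
cv2.imwrite("pics/c9.png",cv2.resize(b,None,fx=4,fy=4,interpolation=2))
E
```

```text
time: 12.2
tcp_pos: [0.4822, -0.0779, 0.0107]
tool_rot: [0.494, 0.505, -0.496, 0.505]
wrist_force: [-0.0, 2.1, 1.2]
width: 0.0007
12.2 [ 0.48222325 -0.0778848   0.01066219] [-0.02205084  2.13287161  1.22012375] 0.0006924154467843383
```

View pics/c9.png

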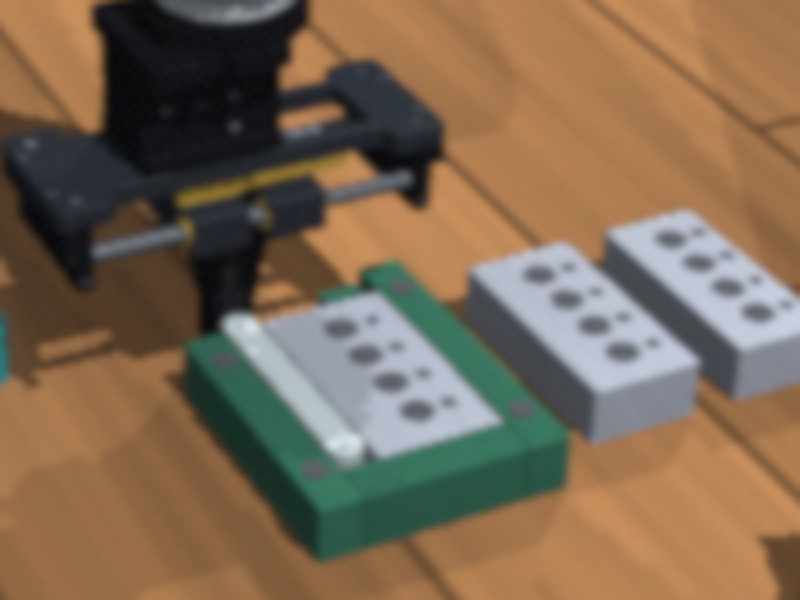

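The packer is nearly home, with its nose close to the stop at (345,450). Pushing in small steps and watching the force.

```bash
python3 -m crank '[[0,-0.1,0,0,0,0,255],[0.01,-0.2,0,0,0,0,255],[0.01,-0.3,0,0,0,0,255],[0.01,-0.3,0,0,0,0,255]]';  python3 -m crank '[[0,-0.1,0,0,0,0,255],[0,-0.2,0,0,0,0,255],[0,-0.2,0,0,0,0,255]]'
```

```text
time: 12.75
tcp_pos: [0.4823, -0.0811, 0.0106]
tool_rot: [0.494, 0.505, -0.496, 0.505]
wrist_force: [0.4, 1.8, 1.1]
width: 0.0005
time: 13.12
tcp_pos: [0.4823, -0.0833, 0.0106]
tool_rot: [0.494, 0.505, -0.496, 0.505]
wrist_force: [-0.7, 0.2, 1.1]
width: 0.0007
```

```bash
python3 -m crank '[[0,-0.1,0,0,0,0,255],[0,-0.15,0,0,0,0,255],[0,-0.15,0,0,0,0,255]]';  python3 -m crank '[[0,-0.1,0,0,0,0,255],[0,-0.15,0,0,0,0,255],[0,-0.15,0,0,0,0,255]]'
```

```text
time: 13.5
tcp_pos: [0.4823, -0.0837, 0.0106]
tool_rot: [0.494, 0.505, -0.496, 0.505]
wrist_force: [0.3, 5.2, 2.3]
width: 0.0001
time: 13.88
tcp_pos: [0.4822, -0.0838, 0.0106]
tool_rot: [0.494, 0.506, -0.495, 0.504]
wrist_force: [-0.0, 5.9, 2.0]
width: 0.0004
```

```bash
python3 -m crank '[[0,-0.2,0,0,0,0,255],[0,-0.4,0,0,0,0,255],[0,-0.4,0,0,0,0,255],[0,-0.4,0,0,0,0,255]]'
```

```text
time: 14.38
tcp_pos: [0.4822, -0.0839, 0.0107]
tool_rot: [0.494, 0.508, -0.494, 0.504]
wrist_force: [0.5, 11.9, 4.5]
width: 0.0007
```

The push stalls hard at 12 N with no further travel, so the packer is against the stop. Retracting and looking from above.

```bash
python3 -m crank '[[0,1,0,0,0,0,255],[0,3,1,0,0,0,255],[0,3,5,0,0,0,255],[0,-1,10,0,0,0,255],[0.5,-6,11,0,0,0,100],[1.5,-11.5,11,0,0,0,0],[1.5,-11.5,11,0,0,0,0],[1.5,-11.5,11,0,0,0,0],[1.5,-11.5,11,0,0,0,0]]'; python3 g.py w10; python3 g.py sc10 scene; python3 g.py sd10 side; python3 - <<'E'
from rect import *
o=rectify(np.load("w10.npz"),.44,-.07,.15,.17,.03,4)
cv2.imwrite("pics/w10r.png",cv2.convertScaleAbs(o[:600,:,::-1],alpha=1.3))
E
```

```text
time: 15.5
tcp_pos: [0.497, -0.1974, 0.1202]
tool_rot: [0.494, 0.509, -0.493, 0.504]
wrist_force: [0.0, -0.1, 0.1]
width: 0.0424
15.5 [ 0.49695871 -0.1973589   0.12021852] [ 0.02479672 -0.0518383   0.13450237] 0.0423558264253128
15.55 [ 0.49704341 -0.19734015  0.12029294] [-0.06264023  0.65309977 -0.18463772] 0.046895197998912626
15.6 [ 0.49716231 -0.19746844  0.12041302] [-0.73691795  0.2807977  -0.23982004] 0.05048164228879051
```

View pics/w10r.png

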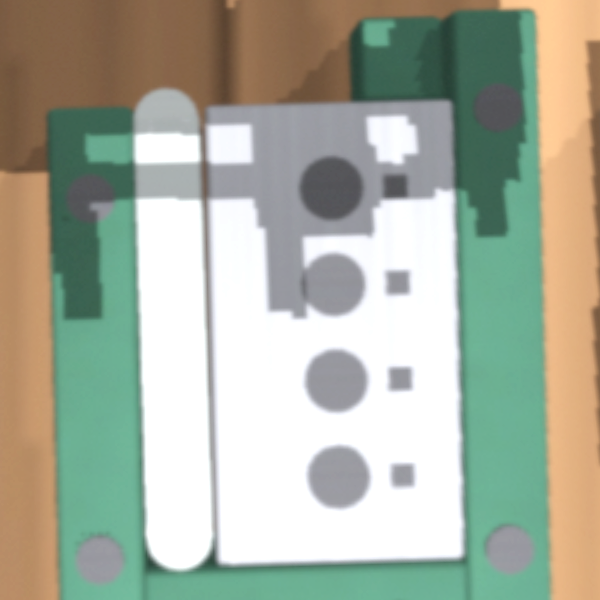

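View pics/sc10.png

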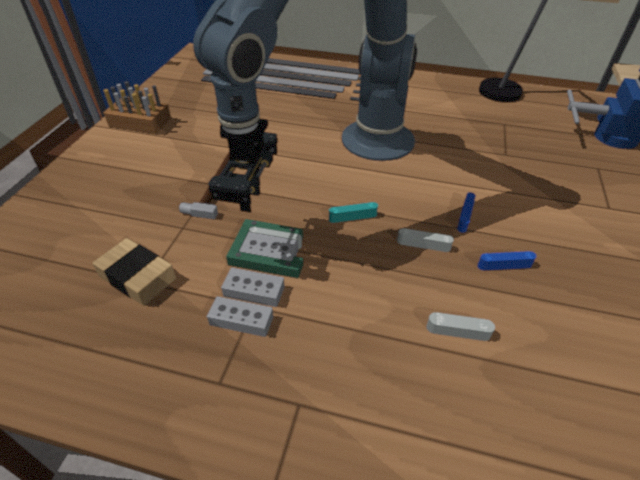

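View pics/sd10.png

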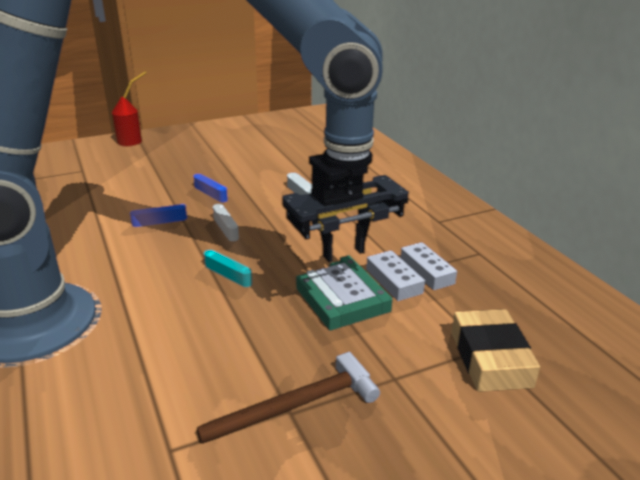

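The rectified view shows the packer filling the gap: nose on the stop edge at (180,570), rear 4–5 mm out of the open end at (165,88). The other views show everything else where it was. Handing in.

```bash
python3 -c "
from rig import robot
print(robot.sign_off())"
```

```text
the job is handed in; nothing more can be done
None
```

The thin (16 mm) packer is in the gap and pushed home against the stop, and I handed the job in at about 15.6 s.

**Which packer:** from above, the gap measured about 17.9 mm and the block in the frame about 63 mm wide. That matches the 62 mm block and an 18 mm gap, so the thin packer is the snug one.

**What I did:** I gripped it near its rear end (jaws read 15.6 mm) and lifted it about 2 cm to carry it over to the mouth. I set it on the bench, slid it in, then released it and pushed it home from behind with closed fingers.

**Last checks:**
- **Home:** the final push rose to 12 N with no further travel. From above, the nose meets the stop edge and the rear stands about 4–5 mm out of the open end, against the 4 mm expected. My reading is only good to about 1 mm.
- **Rest of the scene:** the scene and side views show the mid and thick packers, hammer, pad, die blocks, spare blocks and look-alikes apparently where they were. I compared these by eye and did not re-measure them.
- **Clear of everything:** the gripper was well above the frame and touching nothing.

**Disagreements:** before insertion, the side and scene cameras differed by about 1–2 mm on sideways alignment. I used the middle of the two, and the packer slid in with under 5 N of resistance.

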